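# Lay the clip box down lid up

## Robot

A 7-joint arm with a two-finger parallel gripper is mounted at the origin on the work surface. World frame = base frame: x ahead of the robot, y to its left, z up, the work surface at z = 0. Lengths are in m, angles in rad, forces in N, time in s.
With the tool pointing down it reaches from about 0.4 to 0.875 m from the base axis. Payload 19.3 kg.
Tool frame: the origin (TCP) lies at the very end of the fingers, on their centre line; the grasp point (between the pads) lies 19 mm behind it; z points along the fingers, y is the line along which they close (so a half turn about z gives the same grasp; the last joint's range is limited). The gripper opens to 85 mm and grips with 20 to 120 N. Pads are 22 mm wide; open, the fingers measure 114 mm over their backs; the gripper's body (76 mm by 85 mm) begins 54 mm behind the grasp point. The pads swing forward as they close: fully open they stand 13 mm farther back than shut.
Start: joints at [-1.345, 0.521, -0.036, 1.599, 0.021, 1.021, -0.113], TCP at [0.182, 0.598, 0.201] pointing down, gripper open.
Joint ranges: [-2.91, 2.91], [-0.3, 2.13], [-1.5, 1.42], [0.17, 2.43], [-1.26, 4.41], [0.16, 1.93], [-2.52, 2.52]. Speed limits (rad/s): [1.89, 1.89, 2.39, 2.39, 3.01, 3.01, 3.01].

## Interface

Orientations are given as [roll, pitch, yaw] about the fixed x, y, z axes, in that order (R = Rz(yaw) Ry(pitch) Rx(roll)).
In Python, from workcell import bot gives the robot as it stands.
- The arm moves only by the tool jog_arm, never from a script. Its argument "motion" is a list of rows, each a list of 5 numbers: the shift along the tool's x, y, z scaled (see below), then the turn about the tool's z scaled (see below), then the opening, from 0 (shut) to 1 (fully open). A call has 1 to 12 rows; each row shifts and turns the commanded pose from where the row before left it, along the tool's axes as they then stand; what a row does not reach is not made up. The controller multiplies each number of a shift by 30 mm and each number of a turn by 0.08 rad. A row lasts 1/10 s, in which the tool goes at most 50 mm and 8.59 degrees, less where a joint would pass 70% of its speed; a pose out of reach is approached as far as the arm can. A call with a number of a shift or a turn outside -1 to 1 is refused whole. A call with a gripper value outside its range is refused whole. The fingers move at their own pace and stop on an object; "newtons" is the grip in N (left out, the last holds). Time passes only in rows, so rows that do not move let the fingers close. It gives the time, the measured TCP pose, the force, the opening and the grip force at its end, in the units of the state.
- bot.observe(): the state, without advancing time (a new reading comes with each control period).
- bot.grab_frame(name): name is "side" or "top"; returns a dict with "pixels" (384x512x3 uint8, red, green, blue), "fovy" (degrees; the focal length in pixels is half the picture's height over the tangent of half this angle, whatever the lens; pixels are square), "cx", "cy" (the principal point, pixels), "k1" (the pictures are not rectified: a ray, as slopes to the right and down, at radius r is drawn at 1 + k1 r^2 times it, then the intrinsics apply), "rvec" (rotation vector, rad) and "tvec" (3), from world to camera coordinates, as OpenCV has them. Camera axes: x right, y down, z forward; pixel columns grow to the right and rows downward; lengths in m; the calibration is good to about 2 mm. A picture is of the moment at which its call begins. There is no depth.
- bot.job_done(): hands the job in; it is judged then, once.
The state is a dict: "clock": time; "qpos": joint angles; "qd": joint speeds; "joint_efforts": joint torques, N m; "position": TCP position; "tool_rot": TCP orientation; "force": force on the tool from outside, world axes, zero at the start; "moment": the same for the moment, N m; "grip_width": finger opening in m; "finger_force": force on a finger pad.
Only numpy, scipy, OpenCV 4.12 (cv2) and the standard library are available. Lean on these libraries where they do the work, as an engineer would, in place of code of your own. Each camera call takes 0.05 s, during which the arm holds its last target. There are 200 camera calls.

## Task

The green-lidded clip box has been left standing on its end on the cork mat. Tip it over its bottom edge, a quarter turn, so that it lies on the mat with the green lid (the face with the white spot) facing up, without lifting it off the mat. Leave the grey-lidded box standing as it is and do not disturb the glass dish.

Things in the scene. Friction and masses are not known exactly. Their poses are not given: they have to be found in the camera images.
- green_box: White plastic box, 110-220 g, green lid, green latches; stands on end: 85 mm high (z), 60 wide (y; 62 over latches at mid height), 45 deep (x). Origin at its centre. Its x axis points out of the lid, the 60x85 mm face at x=+22.5 mm with a 34 mm white spot; at the start level, within 60 deg of world +x. Pushed high on the lid it rocks over the opposite bottom edge, past 28 deg falls onto its back.
- grey_box: A second loose box of exactly the same shape, size and axes, but with a grey lid and grey latches, also standing on its end on the mat. To be left standing. Origin at its centre.
- mat: Fixed cork mat, 320 mm along its x, 520 mm along its y, 3 mm thick, lying on the oak shelf. Origin at the centre of its underside (on the shelf), so its top is 3 mm above the origin. It grips the boxes well: a push high on a box tips it rather than slides it.
- glass_dish: Small loose clear glass dish, 76 mm across and 28 mm high, standing on the shelf to the left of the mat. Origin at the centre of its underside. To be left alone.
Things that resemble listed ones, but are neither listed nor needed, are in the scene too. What is shaped like the green_box but purple or red is not meant.

How it is judged:
At the end, for the whole second after the job is handed in: The green-lidded box lies at rest on the mat with its lid facing up (within 10 degrees), its centre over the mat; the grey-lidded box still stands on its end (within 10 degrees) within 20 mm of where it was, and the glass dish is within 20 mm of where it was (angle between green_box's own x axis and vertical below 0.17 rad and z of green_box in the frame of mat between 0.018 and 0.033 m and x of green_box in the frame of mat between -0.16 and 0.16 m and y of green_box in the frame of mat between -0.26 and 0.26 m and linear speed of green_box below 0.02 m/s and angular speed of green_box below 0.2 rad/s and angle between grey_box's own z axis and vertical below 0.17 rad and distance of each of grey_box, glass_dish from where it was at the start of the episode below 0.02 m); the robot touches nothing.
It fails at once if the green-lidded box is lifted off the mat (its centre more than 85 mm above the shelf) (height (world z) of green_box above 0.085 m).
It fails at once if the grey-lidded box is tipped by more than 20 degrees or shifted by more than 20 mm (angle between grey_box's own z axis and vertical above 0.35 rad or distance of grey_box from where it was at the start of the episode above 0.02 m).
It fails at once if the glass dish is shifted by more than 20 mm (distance of glass_dish from where it was at the start of the episode above 0.02 m).
It also fails if it takes over 32 s, if anything falls off the work surface, if the arm or the gripper's body presses on something with over 40 N, if the wrist force passes 120 N, or if a joint passes its speed limit or range.

## Working session

There is one attempt and no reset: what is moved stays moved. The work goes in short steps, Python scripts to look and compute and a tool call to move; the robot and the scene stay as the last step left them, time stands still between calls to the robot, and variables do not carry over. Pictures are saved under pics/ and viewed, at most 10 in all, crops included, and the job is handed in when it is done.

Besides the shell and the picture viewer there is one more tool, called after "Request:" as name([rows], argument=value, ...), one row to a line, values as JSON. jog_arm: Moves the arm, as the interface text tells. Shifts and turns lie within -1 to 1; 1 stands for 30 mm of shift or 0.08 rad of turn. Its arguments: {"type":"object","properties":{"motion":{"type":"array","items":{"type":"array","items":{"type":"number"}}},"newtons":{"type":"number"}},"required":["motion"]}

```bash
mkdir -p pics
cat > h.py <<'E'
import numpy as np, cv2
from workcell import bot
def cam(n):
    f=bot.grab_frame(n); return f
def ray(f,u,v):
    fl=192/np.tan(np.radians(f["fovy"])/2)
    K=np.array([[fl,0,f["cx"]],[0,fl,f["cy"]],[0,0,1]])
    p=cv2.undistortPoints(np.array([[[u,v]]],float),K,np.array([f["k1"],0,0,0,0.]))[0,0]
    R=cv2.Rodrigues(np.array(f["rvec"],float))[0]; t=np.array(f["tvec"],float)
    return -R.T@t, R.T@np.array([p[0],p[1],1])
def onz(f,u,v,z):
    o,d=ray(f,u,v); return o+d*(z-o[2])/d[2]
E
python3 - <<'E'
from h import *
for n in("top","side"):
    f=cam(n); cv2.imwrite(f"pics/{n}0.png",cv2.cvtColor(f["pixels"],cv2.COLOR_RGB2BGR)); print(n,{k:f[k] for k in f if k!="pixels"}, ray(f,256,192))
s=bot.observe();print(s)
E
```

```text
top {'fovy': 54.24129164411301, 'cx': 262.1470833304935, 'cy': 187.97571549762776, 'k1': -0.02526194060588726, 'rvec': array([ 2.19061137, -2.14580462,  0.11964237]), 'tvec': array([0.13171338, 0.49346491, 1.042984  ])} (array([0.37685917, 0.14459438, 1.08891748]), array([ 0.09542912,  0.01363375, -0.99553581]))
side {'fovy': 57.38255272393973, 'cx': 250.23543773794927, 'cy': 192.60778523866784, 'k1': -0.06839675659509618, 'rvec': array([ 0.09762141, -2.88132182,  1.16896076]), 'tvec': array([ 0.47713124, -0.02412594,  0.88602237])} (array([0.42881236, 0.66620004, 0.62094234]), array([ 0.03564149, -0.69730125, -0.71608216]))
{'clock': 0.1, 'qpos': array([-1.3452218 ,  0.52193345, -0.03631038,  1.59995932,  0.02118052,
        1.02113763, -0.11280875]), 'qd': array([-0.00208301, -0.00272732,  0.00112175, -0.00215186,  0.00123543,
       -0.00152398,  0.00149225]), 'joint_efforts': array([ 5.80379259e-03, -9.28477407e+01,  1.98512368e+00, -3.70523643e+01,
        1.81694864e-02,  5.56771585e-03, -7.52682354e-05]), 'position': array([0.18211378, 0.59751224, 0.20079358]), 'tool_rot': array([-3.14054136e+00,  6.76297857e-05,  2.84577361e+00]), 'force': array([ 0.5980018 , -0.03617253, -0.38769049]), 'moment': array([-0.01278402,  0.01992139, -0.04905194]), 'finger_force': 0.0, 'grip_width': 0.08522675825442864}
```

View pics/top0.png

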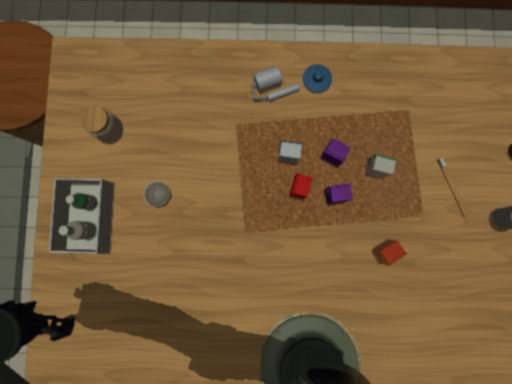

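View pics/side0.png

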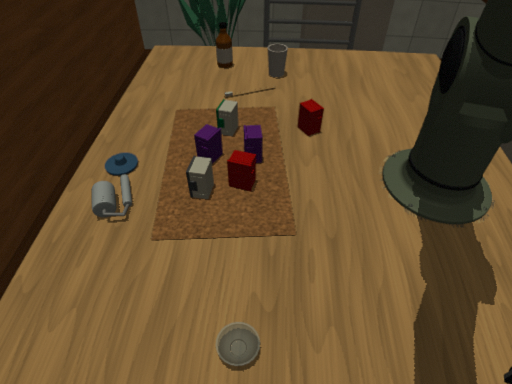

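The top view shows the mat at (240-420,112-230), a grey-white box at (291,151), and the likely green box at (382,166). Red and purple decoys sit between them, and the dish is at (157,194). In the side view the green box is at (228,118). I'll enlarge the crops next.

Run:
```python
from h import *
t=cv2.imread("pics/top0.png")[120:225,270:430]; s=cv2.imread("pics/side0.png")[90:210,180:340]
r=lambda a:cv2.resize(a,None,fx=5,fy=5,interpolation=cv2.INTER_CUBIC)
cv2.imwrite("pics/c0.png",r(t)); cv2.imwrite("pics/c1.png",r(s))
f=cam("top")
img=f["pixels"]; hsv=cv2.cvtColor(img,cv2.COLOR_RGB2HSV)
def rect(m,z,lab):
    cs,_=cv2.findContours(m.astype(np.uint8),cv2.RETR_EXTERNAL,cv2.CHAIN_APPROX_NONE)
    for c in cs:
        if cv2.contourArea(c)<60: continue
        b=cv2.boxPoints(cv2.minAreaRect(c)); print(lab,cv2.contourArea(c),b.round(1).tolist(),[onz(f,*p,z)[:2].round(3).tolist() for p in b])
roi=np.zeros(img.shape[:2],bool); roi[105:275,235:430]=1
rect(roi&(hsv[...,1]<70)&(hsv[...,2]>130),.088,"white")
H=hsv[...,0]
rect(roi&(H>40)&(H<90)&(hsv[...,1]>25),.05,"green")
rect(roi&(H>120)&(H<165)&(hsv[...,1]>90),.088,"purple")
rect(roi&((H>172)|(H<5))&(hsv[...,1]>150),.088,"red")
print("mat",[onz(f,*p,.003)[:2].round(3).tolist() for p in((237,124),(409,111),(422,216),(246,231))])
```

```text
white 201.0 [[373.6000061035156, 167.8000030517578], [376.70001220703125, 156.3000030517578], [395.6000061035156, 161.39999389648438], [392.5, 172.89999389648438]] [[0.545, -0.159], [0.577, -0.168], [0.564, -0.219], [0.532, -0.21]]
white 215.5 [[280.0, 154.39999389648438], [281.8999938964844, 142.0], [301.70001220703125, 145.0], [299.79998779296875, 157.39999389648438]] [[0.577, 0.095], [0.611, 0.091], [0.604, 0.037], [0.569, 0.042]]
purple 392.0 [[324.5, 186.1999969482422], [349.79998779296875, 182.60000610351562], [352.29998779296875, 200.10000610351562], [327.0, 203.6999969482422]] [[0.492, -0.025], [0.504, -0.094], [0.456, -0.1], [0.445, -0.032]]
purple 434.0 [[320.3999938964844, 157.1999969482422], [330.3999938964844, 137.1999969482422], [350.3999938964844, 147.1999969482422], [340.3999938964844, 167.1999969482422]] [[0.571, -0.014], [0.627, -0.041], [0.601, -0.096], [0.545, -0.069]]
red 330.0 [[290.0, 194.60000610351562], [296.20001220703125, 172.60000610351562], [312.1000061035156, 177.1999969482422], [305.79998779296875, 199.10000610351562]] [[0.468, 0.067], [0.528, 0.051], [0.516, 0.008], [0.456, 0.024]]
mat [[0.683, 0.22], [0.734, -0.294], [0.421, -0.325], [0.368, 0.186]]
```

View pics/c0.png

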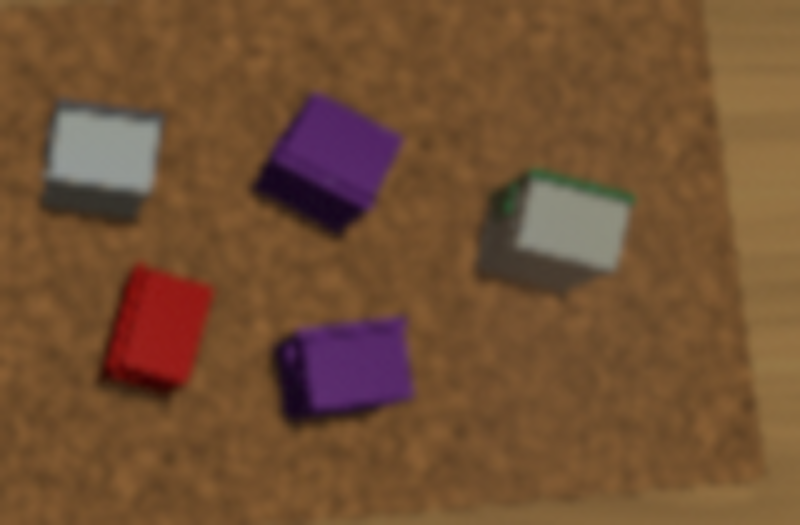

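View pics/c1.png

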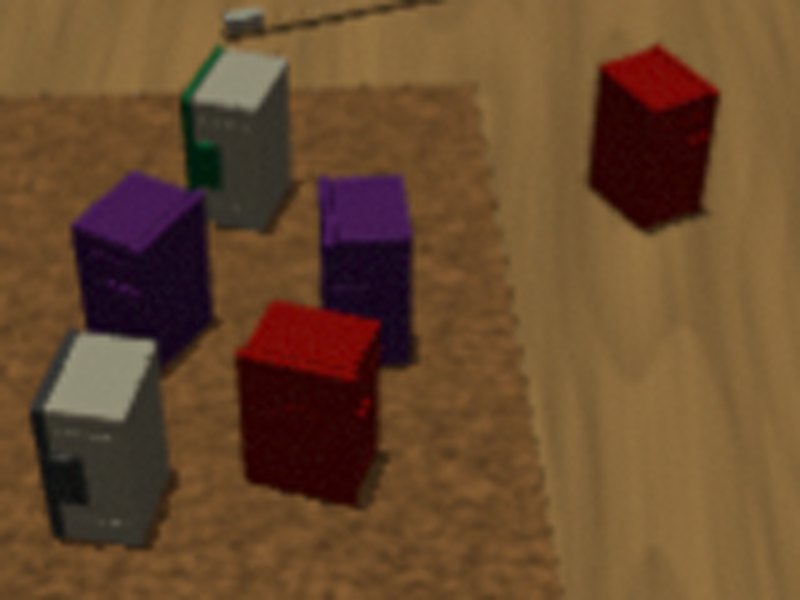

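The crops confirm it: the box at crop-0 (575,220) has the green lid edge facing image-up (+x, yaw about -14°), with its centre near (0.558,-0.190). The space behind it is clear. Tool x already points roughly along the push direction, so I'll travel to the far side of the lid at z = 0.2 with the gripper shut.

Request:
jog_arm([
  [-0.5,-0.5,0,-0.5,0],
  [-1,-1,0,0,0],
  [-1,-1,0,0,0],
  [-1,-1,0,0,0],
  [-1,-1,0,0,0],
  [-1,-1,0,0,0],
  [-1,-1,0,0,0],
  [-1,-1,0,0,0],
  [-1,-1,0,0,0],
  [-1,-1,0,0,0],
  [-1,-1,0,0,0],
  [0,0,0,0,0],
])

```text
clock: 1.35
position: [0.4087, 0.2082, 0.2014]
tool_rot: [-3.14, 0.001, 2.879]
force: [-1.0, 1.6, -0.6]
grip_width: 0.0001
finger_force: 0.0
```

Request:
jog_arm([
  [-1,-1,0,0,0],
  [-1,-1,0,0,0],
  [-1,-1,0,0,0],
  [-1,-1,0,0,0],
  [-1,-1,0,0,0],
  [-1,-1,0,0,0],
  [-1,-1,0,0,0],
  [-1,-1,0,0,0],
  [-1,-1,0,0,0],
  [-1,-1,0,0,0],
  [-0.5,-1,0,0,0],
  [0,-0.5,0,0,0],
])

```text
clock: 2.55
position: [0.6242, -0.2037, 0.2005]
tool_rot: [-3.14, -0.0, 2.883]
force: [-0.2, 0.1, -0.3]
grip_width: -0.0002
finger_force: 0.0
```

Request:
jog_arm([
  [0,0,0,0,0],
  [0,0,0,0,0],
])

```text
clock: 2.75
position: [0.6238, -0.1994, 0.2011]
tool_rot: [3.141, -0.001, 2.886]
force: [0.1, -0.1, 0.0]
grip_width: -0.0003
finger_force: 0.0
```

Run:
```python
from h import *
r=lambda a:cv2.resize(a,None,fx=3,fy=3,interpolation=cv2.INTER_CUBIC)
a=cam("top")["pixels"][90:250,300:430]; b=cam("side")["pixels"][50:210,170:300]
cv2.imwrite("pics/d0.png",cv2.cvtColor(r(np.hstack([a,b])),cv2.COLOR_RGB2BGR))
```

```text
(no output)
```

View pics/d0.png

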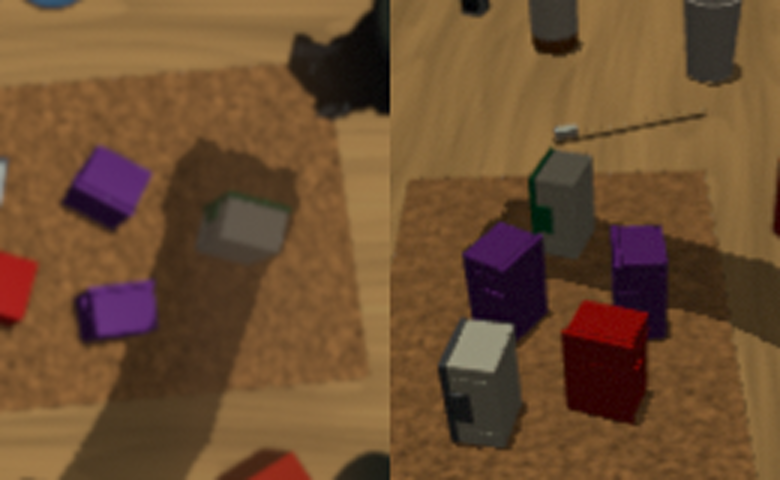

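The top view shows the gripper at about (407,117), which looks farther out than I expected. I'll project the reported TCP into both views to check.

Run:
```python
from h import *
p=bot.observe()["position"]; print(p)
for n in("top","side"):
    f=cam(n); fl=192/np.tan(np.radians(f["fovy"])/2)
    K=np.array([[fl,0,f["cx"]],[0,fl,f["cy"]],[0,0,1]])
    print(n,cv2.projectPoints(np.array([p,p+[0,0,.1],[.558,-.19,.088],[.580,-.196,.088]]),np.array(f["rvec"]),np.array(f["tvec"]),K,np.array([f["k1"],0,0,0,0]))[0][:,0].round(1).tolist())
    cv2.imwrite(f"pics/{n}1.png",cv2.cvtColor(f["pixels"],cv2.COLOR_RGB2BGR))
    if n=="top": print(onz(f,402,120,.2),onz(f,410,110,.2))
```

```text
[ 0.62413871 -0.1987422   0.2013935 ]
top [[403.3, 128.8], [420.7, 116.7], [384.9, 163.4], [387.0, 155.5]]
[ 0.64644956 -0.19646293  0.2       ] [ 0.67221623 -0.21687899  0.2       ]
side [[199.8, 64.8], [195.7, 26.3], [226.6, 104.8], [219.1, 103.4]]
```

View pics/side1.png

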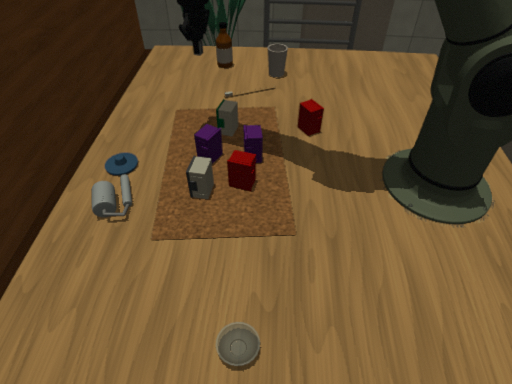

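View pics/top1.png

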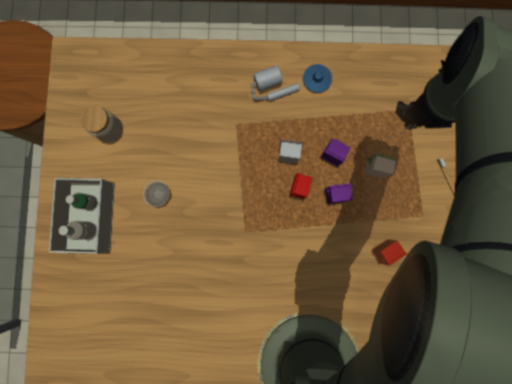

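The side view shows the fingertip at about (198,53), while the projection gives (200,65). I'll triangulate the real tip.

Run:
```python
from h import *
fs={}
for n,(r0,r1,c0,c1) in {"top":(85,145,385,440),"side":(5,75,175,212)}.items():
    f=cam(n);fs[n]=f
    g=cv2.cvtColor(f["pixels"],cv2.COLOR_RGB2GRAY)[r0:r1,c0:c1]
    ys,xs=np.where(g<38 if n=="top" else g<45)
    for y in range(r0,r1,3):
        k=ys==y-r0
        if k.any(): print(n,y,xs[k].min()+c0,xs[k].max()+c0)
def tri(a,b):
    (o1,d1),(o2,d2)=ray(fs["top"],*a),ray(fs["side"],*b)
    s=np.linalg.lstsq(np.c_[d1,-d2],o2-o1,rcond=None)[0]
    p,q=o1+s[0]*d1,o2+s[1]*d2; return ((p+q)/2).round(3),np.linalg.norm(p-q).round(4)
for a in((400,104),(400,112),(402,120),(405,126)): print(a,tri(a,(198,53)))
```

```text
top 85 427 439
top 88 426 439
top 91 425 439
top 94 423 439
top 97 420 439
top 100 417 439
top 103 399 439
top 106 403 439
top 109 397 439
top 112 397 439
top 115 399 439
top 118 402 439
top 121 405 439
top 124 406 439
top 127 410 433
side 5 180 211
side 8 181 211
side 11 182 211
side 14 183 211
side 17 183 211
side 20 184 211
side 23 183 211
side 26 179 211
side 29 179 211
side 32 181 211
side 35 183 203
side 38 186 208
side 41 192 204
side 44 193 205
side 47 193 201
side 50 194 202
side 53 194 201
(400, 104) (array([ 0.643, -0.172,  0.252]), np.float64(0.0487))
(400, 112) (array([ 0.635, -0.173,  0.249]), np.float64(0.0306))
(402, 120) (array([ 0.627, -0.18 ,  0.243]), np.float64(0.012))
(405, 126) (array([ 0.622, -0.189,  0.238]), np.float64(0.0024))
```

Request:
jog_arm([
  [0,-0.25,1,0,0],
  [0,0,1,0,0],
  [0,0,1,0,0],
  [0,0,1,0,0],
  [0,0,0,0,0],
  [0,0,0,0,0],
  [0,0,0,0,0],
])

```text
clock: 3.75
position: [0.623, -0.208, 0.0832]
tool_rot: [-3.142, 0.002, 2.886]
force: [-0.3, -0.2, 0.5]
grip_width: 0.0001
finger_force: 0.0
```

Run:
```python
from h import *
p=bot.observe()["position"]; print(p,bot.observe()["force"])
ims=[]
for n,(r0,c0) in {"top":(90,340),"side":(40,160)}.items():
    f=cam(n); fl=192/np.tan(np.radians(f["fovy"])/2)
    K=np.array([[fl,0,f["cx"]],[0,fl,f["cy"]],[0,0,1]])
    print(n,cv2.projectPoints(np.array([p,p+[0,0,.03]]),np.array(f["rvec"]),np.array(f["tvec"]),K,np.array([f["k1"],0,0,0,0]))[0][:,0].round(1).tolist())
    a=f["pixels"][r0:r0+110,c0:c0+80]; a=np.clip(a.astype(float)*2,0,255).astype(np.uint8)
    ims.append(cv2.resize(a,None,fx=5,fy=5,interpolation=cv2.INTER_CUBIC))
cv2.imwrite("pics/e0.png",cv2.cvtColor(np.hstack(ims),cv2.COLOR_RGB2BGR))
```

```text
[ 0.62300103 -0.20798782  0.0831551 ] [-0.34686    -0.2209636   0.48380854]
top [[390.5, 140.6], [394.3, 137.9]]
side [[204.9, 102.2], [204.0, 92.9]]
```

View pics/e0.png

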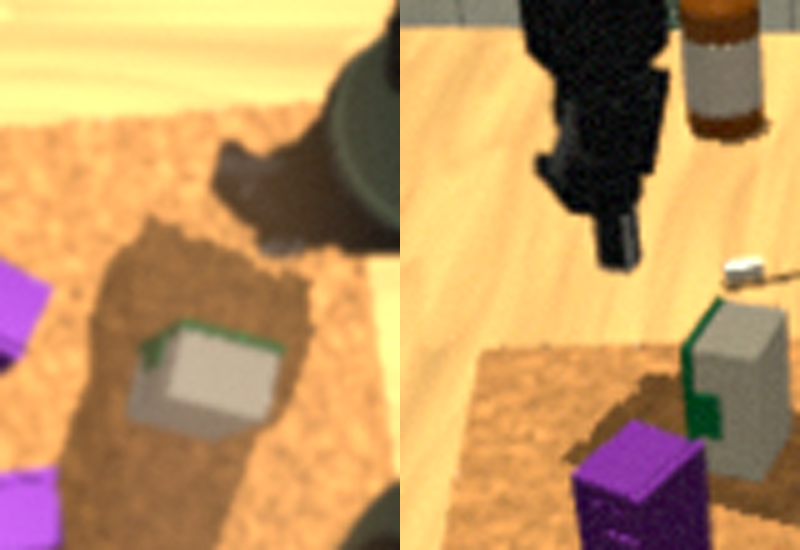

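The side tip is at (204,94) and the top tip at about (394,139). Both match a point roughly 27 mm above the reported TCP, so the true tip is near z = 0.11. I'll lower it about 38 mm and check before touching the box.

Request:
jog_arm([
  [0,0,0.65,0,0],
  [0,0,0.65,0,0],
  [0,0,0,0,0],
  [0,0,0,0,0],
])

```text
clock: 4.25
position: [0.6224, -0.208, 0.0433]
tool_rot: [-3.142, 0.001, 2.886]
force: [0.4, -0.7, 0.5]
grip_width: 0.0
finger_force: 0.0
```

Run:
```python
from h import *
p=bot.observe()["position"]; print(p,bot.observe()["force"])
ims=[]
for n,(r0,c0) in {"top":(90,340),"side":(40,160)}.items():
    f=cam(n); fl=192/np.tan(np.radians(f["fovy"])/2)
    K=np.array([[fl,0,f["cx"]],[0,fl,f["cy"]],[0,0,1]])
    print(n,cv2.projectPoints(np.array([p,p+[0,0,.03],[.58,-.196,.088],[.58,-.196,.06]]),np.array(f["rvec"]),np.array(f["tvec"]),K,np.array([f["k1"],0,0,0,0]))[0][:,0].round(1).tolist())
    a=f["pixels"][r0:r0+110,c0:c0+80]; a=np.clip(a.astype(float)*2,0,255).astype(np.uint8)
    ims.append(cv2.resize(a,None,fx=5,fy=5,interpolation=cv2.INTER_CUBIC))
cv2.imwrite("pics/e1.png",cv2.cvtColor(np.hstack(ims),cv2.COLOR_RGB2BGR))
```

```text
[ 0.62239588 -0.207973    0.04327894] [ 0.43699985 -0.69013968  0.4645755 ]
top [[385.7, 144.0], [389.2, 141.6], [387.0, 155.5], [383.6, 157.4]]
side [[206.4, 114.0], [205.5, 105.2], [219.1, 103.4], [219.7, 111.9]]
```

View pics/e1.png

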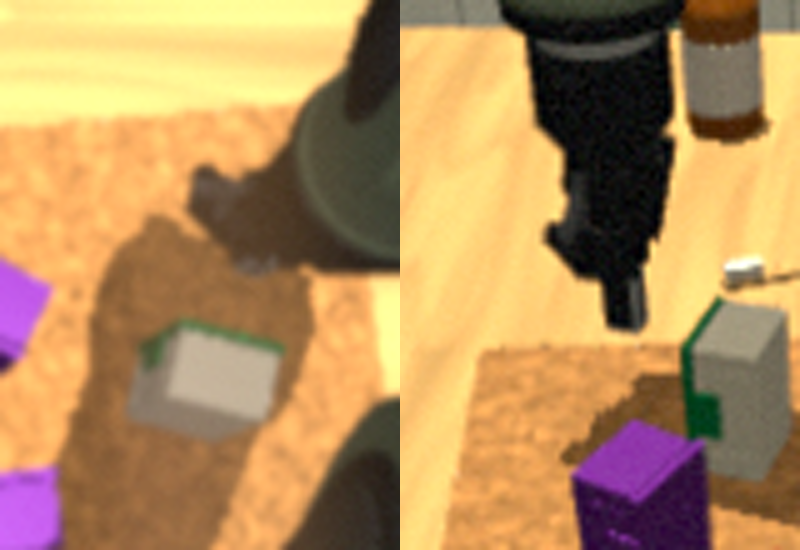

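The tip is now at about z = 0.072 (side (205.6,105.6)), a good height near the top of the lid. I'll push along tool x and watch the force.

Request:
jog_arm([
  [0.4,0,0,0,0],
  [0.4,0,0,0,0],
  [0.3,0,0,0,0],
  [0.3,0,0,0,0],
  [0.2,0,0,0,0],
  [0.2,0,0,0,0],
  [0,0,0,0,0],
])

```text
clock: 5.05
position: [0.5693, -0.194, 0.0424]
tool_rot: [-3.142, -0.0, 2.886]
force: [0.5, 0.2, 0.3]
grip_width: 0.0001
finger_force: 0.0
```

Run:
```python
from h import *
s=bot.observe();print(s["position"],s["force"])
a=cam("side")["pixels"];b=cv2.cvtColor(cv2.imread("pics/side1.png"),cv2.COLOR_BGR2RGB)
d=cv2.absdiff(a,b).max(2)[108:140,216:242]; print((d>40).sum())
```

```text
[ 0.56925346 -0.19402697  0.04238506] [0.53391554 0.2282305  0.33298876]
195
```

Request:
jog_arm([
  [0.25,0,0,0,0],
  [0.25,0,0,0,0],
  [0.25,0,0,0,0],
  [0.25,0,0,0,0],
  [0.2,0,0,0,0],
  [0,0,0,0,0],
  [0,0,0,0,0],
  [0,0,0,0,0],
])

```text
clock: 5.9
position: [0.5353, -0.1851, 0.0423]
tool_rot: [-3.142, 0.0, 2.886]
force: [-0.3, 1.2, -0.7]
grip_width: 0.0003
finger_force: 0.0
```

Run:
```python
from h import *
s=bot.observe();print(s["position"],s["force"])
for n in("side","top"):
    f=cam(n);hsv=cv2.cvtColor(f["pixels"],cv2.COLOR_RGB2HSV);H=hsv[...,0]
    m=((H>45)&(H<90)&(hsv[...,1]>90)); m[:90]=0; m[230:]=0; m[:,:190]=0; m[:,430:]=0
    ys,xs=np.where(m); print(n,len(xs),xs.min(),xs.max(),ys.min(),ys.max())
```

```text
[ 0.53527092 -0.18507122  0.04233366] [-0.33636308  1.20585998 -0.74701284]
side 246 226 428 91 179
top 409 362 386 173 204
```

A large patch of green now shows in the top view (362-386, 173-204), so the box has gone over. Next I'll raise the arm and check.

Request:
jog_arm([
  [-0.3,0,-0.6,0,0],
  [-0.5,0,-1,0,0],
  [-0.5,0,-1,0,0],
  [-1,0,-1,0,0],
  [-1,0,-1,0,0],
  [-1,0,0,0,0],
  [0,0,0,0,0],
  [0,0,0,0,0],
])

```text
clock: 6.8
position: [0.6596, -0.2176, 0.1795]
tool_rot: [-3.141, -0.001, 2.886]
force: [-0.6, 0.6, -0.6]
grip_width: -0.0002
finger_force: 0.0
```

Run:
```python
from h import *
f=cam("top");g=cam("side")
hsv=cv2.cvtColor(f["pixels"],cv2.COLOR_RGB2HSV);H=hsv[...,0]
m=((H>45)&(H<90)&(hsv[...,1]>90)); m[:140]=0; m[240:]=0; m[:,:330]=0; m[:,420:]=0
c=max(cv2.findContours(m.astype(np.uint8),cv2.RETR_EXTERNAL,cv2.CHAIN_APPROX_NONE)[0],key=cv2.contourArea)
b=cv2.boxPoints(cv2.minAreaRect(c));print([onz(f,*p,.048)[:2].round(3).tolist() for p in b])
r=lambda a:cv2.resize(a,None,fx=2.4,fy=2.4,interpolation=cv2.INTER_CUBIC)
cv2.imwrite("pics/z.png",cv2.cvtColor(np.hstack([r(f["pixels"][90:260,270:430]),r(g["pixels"][60:230,150:310])]),cv2.COLOR_RGB2BGR))
s=bot.observe();print(s["position"],s["force"])
```

```text
[[0.462, -0.132], [0.539, -0.152], [0.526, -0.209], [0.449, -0.188]]
[ 0.65901984 -0.21756816  0.17988092] [0.5862398  0.46038276 1.21824657]
```

View pics/z.png

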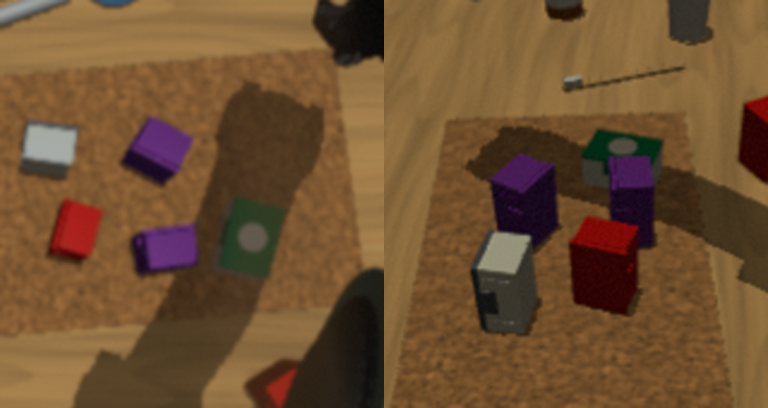

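The green box lies flat with its lid and white spot up at (252,237) in the picture. The grey box and the other boxes still stand, and the arm is clear.

```bash
python3 -c "
from workcell import bot
print(bot.job_done())"
```

```text
the job is handed in; nothing more can be done
None
```

The green-lidded box now lies on the mat with its lid facing up, the grey-lidded box still stands, the arm never went near the glass dish, and the job is handed in; no verdict came back.

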